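# Find the loose port bolt and hold its cap open

### The arm

A 6-joint arm with a two-finger parallel gripper is mounted at the origin on the work surface. World frame = base frame: x ahead of the robot, y to its left, z up, the work surface at z = 0. Lengths are in m, angles in degrees, forces in N, time in s.
With the tool pointing down it reaches from about 0.25 to 0.775 m from the base axis. Payload 4 kg.
Tool frame: the origin (TCP) lies midway between the tips of the shut fingers; the grasp point (between the pads) lies 19 mm behind it; z points along the fingers, y is the direction in which the jaws open and shut (so a half turn about z gives the same grasp; the last joint's range is limited). The gripper opens to 94 mm and grips with 3 to 60 N. Pads are 16 mm wide; open, the fingers measure 119 mm over their backs; the gripper's body (75 mm by 177 mm) begins 78 mm behind the grasp point.
Start: joints at [60.556, 4.996, 78.535, -0, 96.463, -5.907], TCP at [0.22, 0.504, 0.206] pointing down, gripper open.
Joint ranges: [-177.83, 177.83], [-43.37, 116.18], [15.69, 146.23], [-61.86, 241.86], [9.47, 152.12], [-147.06, 147.06]. Speed limits (degrees/s): [159.86, 159.86, 180, 180, 180, 180].

### API

Orientations are given as a 3x3 rotation matrix whose columns are the frame's x, y, z axes.
In Python, from station import env gives the robot as it stands.
- The arm moves only by the tool arm_command, never from a script. Its argument "rows" is a list that holds one entry, the list of rows, each a list of 5 numbers: the opening, from 0 (shut) to 1 (fully open), then the shift along the tool's x, y, z in cm, then the turn about the tool's z in degrees. In form: [[[claw, x, y, z, twist], ...]]. A call has 1 to 5 rows; each row is the pose to reach, as a shift and turn from the pose commanded when the call began, along the tool's axes at that moment; what a row does not reach only later rows make up. A row lasts 1/10 s, in which the tool goes at most 50 mm and 8.59 degrees, less where a joint would pass 70% of its speed; a pose out of reach is approached as far as the arm can. A call with a gripper value outside its range is refused whole. The fingers move at their own pace and stop on an object; the grip force is fixed at half the most. Time passes only in rows, so rows that repeat a pose let the fingers close. It gives the time, the measured TCP pose, the force and the opening at its end, in the units of the state.
- env.get_obs(): the state, without advancing time (a new reading comes with each control period).
- env.grab_frame(name): name is "scene" or "top" or "wrist"; returns the picture (420x560x3 uint8, red, green, blue); there is no depth.
- env.camera_model(name): a dict with "fx", "fy", "cx", "cy" (pixels), "world_to_cam" (4x4, takes a point from world to camera coordinates). Camera axes: x right, y up, looking along -z (the intrinsics and any distortion apply to the point x, -y, -z); pixel columns grow to the right and rows downward; lengths in m; the calibration is good to about 2 mm. A picture is of the moment at which its call begins: read the wrist's pose just before it. camera_model takes no time and is no camera call; for the wrist camera it gives the pose at the moment of the call.
- env.finish_job(): hands the job in, once; it reports no verdict.
The state is a dict: "t": time; "joints": joint angles; "qvel": joint speeds; "tau": joint torques, N m; "tool_pos": TCP position; "eef_rot": TCP orientation; "wrist_force": force on the tool from outside, world axes, zero at the start; "wrist_torque": the same for the moment, N m; "grip_width": finger opening in m.
Only numpy, scipy, OpenCV 4.12 (cv2) and the standard library are available. Lean on these libraries where they do the work, as an engineer would, in place of code of your own. Each camera call takes 0.05 s, during which the arm holds its last target. There are 200 camera calls.

### The job

Two of the three capped ports on the white battery bin are bolted tight and the bolt of one has worked loose; they look alike. Tap down on the thumb bolts from above, one after another, until you find the one that sinks, pressing that one down until it stops. Then take hold of that cap, its bolt making the handle, swing it up about 40 degrees, and finish while still holding it open (it springs shut if let go); leave the things standing about in place.

Things in the scene. Friction and masses are not known exactly. Their poses are not given: they have to be found in the camera images.
- bin: white battery collection bin head fixed on the ledge, 160 (x) x 400 (y) x 80 high; origin at the centre of its underside, z up, x away from the robot, y to the left along the row of three caps. A stainless chute runs down into its left (+y) end (y from 165 to 275, up to 145 high).
- bolt_left (a point): steel thumb bolt on the left cap (seen from the robot; left is +y of the bin), 18 diameter with a flat top, 30 tall, with a 28 diameter flange 3 thick at its foot. Origin on the bolt's axis where it meets the cap (87 above the ledge when shut), z up along the bolt; turns with the cap, axes parallel to the bin's when shut. Bolts stand 75 apart, centres.
- cap_left (a joint): hinge angle (rad) of the left cap, a grey flap 80 x 56 x 6 that carries bolt_left. 0 = shut, positive = open, up to 1.25: the far edge, with the bolt, goes up and back towards the robot. The hinge line is parallel to the bin's y axis, on the robot's side of the bolt: 65 along the bolt frame's -x and 3 below its origin.
- bolt_middle (a point): steel thumb bolt on the middle cap (seen from the robot; left is +y of the bin), 18 diameter with a flat top, 30 tall, with a 28 diameter flange 3 thick at its foot. Origin on the bolt's axis where it meets the cap (87 above the ledge when shut), z up along the bolt; turns with the cap, axes parallel to the bin's when shut. Bolts stand 75 apart, centres.
- cap_middle (a joint): hinge angle (rad) of the middle cap, a grey flap 80 x 56 x 6 that carries bolt_middle. 0 = shut, positive = open, up to 1.25: the far edge, with the bolt, goes up and back towards the robot. The hinge line is parallel to the bin's y axis, on the robot's side of the bolt: 65 along the bolt frame's -x and 3 below its origin.
- bolt_right (a point): steel thumb bolt on the right cap (seen from the robot; left is +y of the bin), 18 diameter with a flat top, 30 tall, with a 28 diameter flange 3 thick at its foot. Origin on the bolt's axis where it meets the cap (87 above the ledge when shut), z up along the bolt; turns with the cap, axes parallel to the bin's when shut. Bolts stand 75 apart, centres.
- cap_right (a joint): hinge angle (rad) of the right cap, a grey flap 80 x 56 x 6 that carries bolt_right. 0 = shut, positive = open, up to 1.25: the far edge, with the bolt, goes up and back towards the robot. The hinge line is parallel to the bin's y axis, on the robot's side of the bolt: 65 along the bolt frame's -x and 3 below its origin.
- ports (a point): centre of the row of caps on the bin's deck, 80 above the ledge. Tight caps give under 2.5 at the bolt either way; the loose one sinks 6.5 (to -0.1 rad) under 0.5 N on its bolt, then stops firmly. It opens against a weak spring (3.5 N at the bolt at 0.75 rad) that shuts it when let go. Which one is loose changes each time and cannot be seen.
- dock: bystander, leave in place: cracked blue plastic charging dock 100 x 130 x 50; origin at the centre of its underside
- gauge: bystander, leave in place: clear acrylic sizing gauge, flat plate 40 x 130 x 6 with four holes, on the ledge on the robot's side of the bin; origin at the centre of its underside
- tin: bystander, leave in place: round steel sorting tin, 72 across, 35 high, open top, on the ledge beyond the bin; origin at the centre of its underside
- jar: bystander, leave in place: green glass battery jar, 76 across, 105 high; origin at the centre of its underside
- case: bystander, leave in place: round black hearing-aid case, 68 across, 28 high; origin at the centre of its underside
- brush: bystander, leave in place: cleaning brush 130 long lying beyond the bin; origin at the middle of its length
- carton: bystander, leave in place: cardboard battery carton 50 x 30 x 22 standing on the right (-y) end of the bin's deck; origin at the centre of its underside

How it is judged:
By the outcome, as a careful person would: the job done as asked, in the order asked, and still so for the second after the job is handed in, while the arm keeps its last pose, push and grip.
It also fails if it takes over 42 s, if anything falls off the work surface, if the arm or the gripper's body presses on something with over 40 N, if the wrist force passes 120 N, or if a joint passes its speed limit or range.

## Working session

There is one attempt and no reset: what is moved stays moved. The work goes in short steps, Python scripts to look and compute and a tool call to move; the robot and the scene stay as the last step left them, time stands still between calls to the robot, and variables do not carry over. Pictures are saved under pics/ and viewed, about 8 in all and at most 12, crops included, and the job is handed in when it is done.

Besides the shell and the picture viewer there is one more tool, called after "Emit:" as name(argument=value, ...), one argument or row to a line, values as JSON. arm_command: Moves the arm, as the interface text tells. Its arguments: {"type":"object","properties":{"rows":{"type":"array","items":{"type":"array","items":{"type":"array","items":{"type":"number"}}}}},"required":["rows"]}

```bash
mkdir -p pics; ls
python3 - <<'E'
from station import env
import cv2,numpy as np
o=env.get_obs();print(o)
for n in("scene","top"):
    f=env.grab_frame(n);cv2.imwrite(f"pics/{n}0.png",cv2.cvtColor(f,cv2.COLOR_RGB2BGR))
    m=env.camera_model(n);print(n,{k:(np.round(v,4).tolist()) for k,v in m.items() if not isinstance(v,str)})
E
```

```text
pics
{'t': 0.0, 'joints': array([ 6.05570053e+01,  5.03768210e+00,  7.86222577e+01,  3.03994876e-04,
        9.64632365e+01, -5.90729454e+00]), 'qvel': array([-0.15432717, -0.09309248, -0.06500754, -0.05761775, -0.00792952,
       -0.1099041 ]), 'tau': array([-1.95696724e-03, -3.40185070e+01, -3.02420533e+01,  7.14432425e-02,
        3.30184749e-02, -1.82909171e-04]), 'tool_pos': array([0.21936271, 0.50377194, 0.20433981]), 'eef_rot': array([[-9.16811557e-01,  3.99318722e-01, -1.06135599e-03],
       [ 3.99320068e-01,  9.16809679e-01, -1.86957784e-03],
       [ 2.26504014e-04, -2.13787132e-03, -9.99997689e-01]]), 'wrist_force': array([-0.2698286 ,  0.88753423,  0.89169371]), 'wrist_torque': array([ 0.0103163 ,  0.07808223, -0.06809692]), 'grip_width': 0.09362157231239845}
scene {'fx': 454.1359, 'fy': 454.1359, 'cx': 283.65, 'cy': 213.0876, 'world_to_cam': [[-0.1383, 0.9902, -0.0193, 0.072], [-0.6357, -0.0738, 0.7684, 0.3222], [0.7594, 0.1186, 0.6397, -1.602], [0.0, 0.0, 0.0, 1.0]]}
top {'fx': 437.9931, 'fy': 437.9931, 'cx': 279.1576, 'cy': 207.1995, 'world_to_cam': [[-0.0085, -0.9995, -0.0311, 0.0387], [0.9931, -0.0121, 0.1167, -0.5842], [-0.117, -0.0299, 0.9927, -1.092], [0.0, 0.0, 0.0, 1.0]]}
```

View pics/scene0.png

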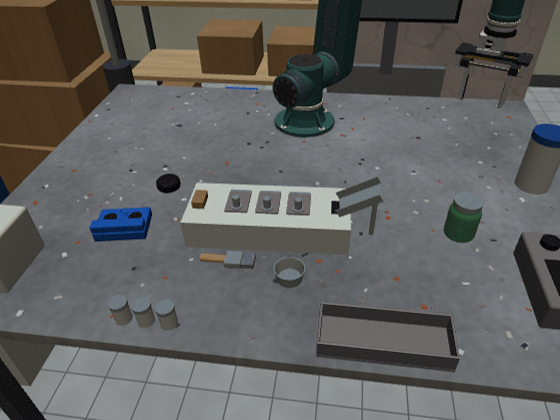

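View pics/top0.png

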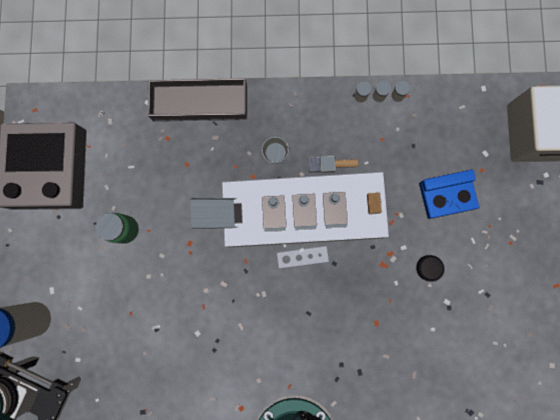

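The scene view looks back at the robot. In the top view (far is up, +y is left), the bolt heads are near (273,202), (304,199) and (335,197), and the deck corners near (222,182), (383,173), (388,237) and (226,246). I'll zoom in to refine these.

```bash
cat > h.py <<'E'
from station import env
import cv2,numpy as np
def ray(m,u,v,z):
    W=np.array(m["world_to_cam"]);R=W[:3,:3];c=-R.T@W[:3,3]
    d=R.T@np.array([(u-m["cx"])/m["fx"],-(v-m["cy"])/m["fy"],-1.])
    return c+d*(z-c[2])/d[2]
def proj(m,p):
    W=np.array(m["world_to_cam"]);q=W[:3,:3]@p+W[:3,3]
    return m["cx"]+m["fx"]*q[0]/-q[2], m["cy"]-m["fy"]*q[1]/-q[2]
E
python3 - <<'E'
from h import *
m=env.camera_model("top");print(m.keys())
i=cv2.imread("pics/top0.png")
c=cv2.resize(i[165:255,215:395],None,fx=4.4,fy=4.4,interpolation=cv2.INTER_CUBIC);cv2.imwrite("pics/c1.png",c)
for n,(u,v) in dict(L=(273,202),M=(304,199),R=(335,197)).items(): print(n,ray(m,u,v,.117).round(4))
for u,v in((222,182),(383,173),(388,237),(226,246)): print(ray(m,u,v,.08).round(4))
E
```

```text
dict_keys(['fx', 'fy', 'cx', 'cy', 'world_to_cam'])
L [0.5875 0.0448 0.117 ]
M [ 0.5938 -0.0293  0.117 ]
R [ 0.5977 -0.103   0.117 ]
[0.6443 0.1735 0.08  ]
[ 0.6612 -0.2264  0.08  ]
[ 0.5031 -0.2327  0.08  ]
[0.485  0.1625 0.08  ]
```

View pics/c1.png

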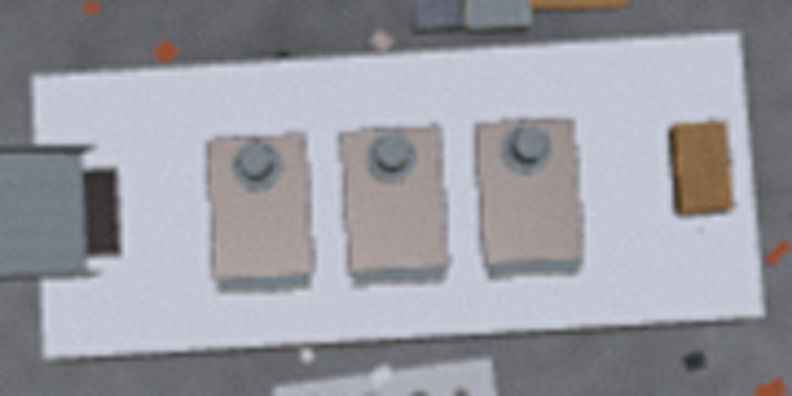

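The bolt heads come out at about L (0.591, 0.045), M (0.594, -0.029) and R (0.597, -0.103), and the bin is turned about 2.4°. I'll start across with the fingers shut and line the jaws up with the bin's y axis.

Emit:
arm_command(
  rows=[
    [[0,-4,-2,0,-6],[0,-8,-4,0,-12],[0,-12.5,-6.5,0,-18],[0,-17,-9,0,-24],[0,-21.5,-11.3,0,-25.9]],
  ],
)

```text
t: 0.6
tool_pos: [0.3699, 0.3158, 0.205]
eef_rot: [[-0.999, -0.045, -0.0], [-0.045, 0.999, -0.0], [0.0, -0.0, -1.0]]
wrist_force: [0.2, 1.2, -0.1]
grip_width: 0.0578
```

```bash
cat >> h.py <<'E'
B=dict(L=(.591,.0448),M=(.594,-.0293),R=(.597,-.103))
def to(p,z):
    o=env.get_obs();R=o["eef_rot"];d=np.array([*p,z])-o["tool_pos"]
    print("t",round(o["t"],2),"pos",o["tool_pos"].round(4),"F",o["wrist_force"].round(2),"w",round(o["grip_width"],4),"yaw y",np.degrees(np.arctan2(R[1,1],R[0,1])).round(2),"cm",(R.T@d*100).round(2))
E
python3 -c "
from h import *
to(B['L'],.15)"
```

```text
t 0.6 pos [0.3699 0.3158 0.205 ] F [ 0.23  1.19 -0.08] w 0.0578 yaw y 92.55 cm [-20.89 -28.05   5.5 ]
```

Emit:
arm_command(
  rows=[
    [[0,-3,-4,0,0],[0,-6,-8,0,0],[0,-9,-12,0,0],[0,-12,-16,0,0],[0,-15,-20,0,0]],
  ],
)

```text
t: 1.1
tool_pos: [0.5283, 0.122, 0.205]
eef_rot: [[-0.999, -0.041, -0.001], [-0.041, 0.999, 0.0], [0.001, 0.0, -1.0]]
wrist_force: [-0.0, -0.0, -0.4]
grip_width: 0.0174
```

Emit:
arm_command(
  rows=[
    [[0,-2.5,-3.5,0,0],[0,-4.5,-6,1,0],[0,-5.5,-7.8,3,0],[0,-5.7,-7.9,5,0],[0,-5.7,-7.9,6,0]],
  ],
)

```text
t: 1.6
tool_pos: [0.5867, 0.0464, 0.1423]
eef_rot: [[-0.999, -0.04, -0.005], [-0.04, 0.999, 0.0], [0.005, 0.0, -1.0]]
wrist_force: [-0.1, 0.3, 0.6]
grip_width: 0.0006
```

Run:
```python
from h import *
to(B['L'],.12)
f=cv2.cvtColor(env.grab_frame("wrist"),cv2.COLOR_RGB2BGR);cv2.imwrite("pics/w1.png",f)
m=env.camera_model("wrist")
for k,p in B.items(): print(k,proj(m,np.array([*p,.117])))
o=env.get_obs();print("tcp",proj(m,o["tool_pos"]))
```

```text
t 1.6 pos [0.5867 0.0464 0.1423] F [-0.12  0.33  0.61] w 0.0006 yaw y 92.27 cm [-0.43 -0.18  2.22]
L (np.float64(276.98438386167965), np.float64(240.76258820667485))
M (np.float64(161.38756345208748), np.float64(240.6336802360624))
R (np.float64(46.360058796829435), np.float64(240.52926112283782))
tcp (np.float64(280.9026004906499), np.float64(247.0430413202878))
```

View pics/w1.png

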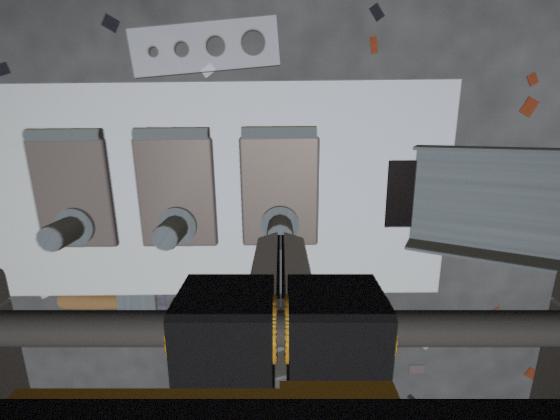

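The wrist view (robot side up) shows the flanges near (280,224), (177,227) and (73,228), and the bolt tops M near (169,237) and R near (54,236). The shut fingers are over the left bolt. I'll compare these with the predicted positions.

Run:
```python
from h import *
m=env.camera_model("wrist")
for k,p in B.items(): print(k,np.round(proj(m,np.array([*p,.09])),1))
for n,(u,v,z) in dict(Lfl=(280,224,.09),Mfl=(177,227,.09),Rfl=(73,228,.09),M=(169,237,.117),R=(54,236,.117)).items(): print(n,ray(m,u,v,z).round(4))
i=cv2.imread("pics/w1.png")
c=cv2.resize(i[190:265,25:325],None,fx=2.6,fy=2.6,interpolation=cv2.INTER_CUBIC);cv2.imwrite("pics/c2.png",c)
```

```text
L [277.3 227.9]
M [174.3 227.8]
R [ 71.7 227.7]
Lfl [0.588  0.0466 0.09  ]
Mfl [ 0.5933 -0.0273  0.09  ]
Rfl [ 0.5972 -0.1021  0.09  ]
M [ 0.5913 -0.0243  0.117 ]
R [ 0.5937 -0.0977  0.117 ]
```

View pics/c2.png

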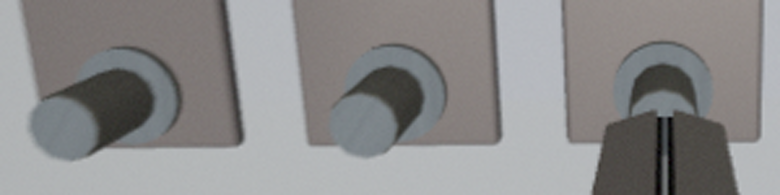

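Emit:
arm_command(
  rows=[
    [[0,-0.3,0,1.2,0],[0,-0.3,0,2.2,0],[0,-0.3,0,2.4,0],[0,-0.3,0,2.6,0],[0,-0.3,0,2.7,0]],
  ],
)

```text
t: 2.15
tool_pos: [0.591, 0.0477, 0.119]
eef_rot: [[-0.999, -0.042, 0.001], [-0.042, 0.999, 0.0], [-0.001, 0.0, -1.0]]
wrist_force: [-0.4, -0.4, 0.5]
grip_width: 0.0004
```

Emit:
arm_command(
  rows=[
    [[0,0,0,0.1,0],[0,0,0,0.2,0],[0,0,0,0.2,0]],
  ],
)

```text
t: 2.45
tool_pos: [0.5909, 0.0474, 0.1167]
eef_rot: [[-0.999, -0.041, 0.001], [-0.041, 0.999, 0.0], [-0.001, 0.0, -1.0]]
wrist_force: [0.1, 0.8, 1.6]
grip_width: 0.0004
```

Emit:
arm_command(
  rows=[
    [[0,0,0,0.1,0],[0,0,0,0.2,0],[0,0,0,0.2,0]],
  ],
)

```text
t: 2.75
tool_pos: [0.5912, 0.0474, 0.1159]
eef_rot: [[-0.999, -0.041, 0.002], [-0.041, 0.999, 0.0], [-0.002, -0.0, -1.0]]
wrist_force: [-1.6, 0.6, 4.7]
grip_width: 0.0005
```

Emit:
arm_command(
  rows=[
    [[0,0,0,0.1,0],[0,0,0,0.2,0],[0,0,0,0.2,0]],
  ],
)

```text
t: 3.05
tool_pos: [0.5913, 0.0474, 0.1158]
eef_rot: [[-0.999, -0.041, 0.003], [-0.041, 0.999, -0.0], [-0.003, -0.0, -1.0]]
wrist_force: [-3.4, -0.6, 10.9]
grip_width: 0.0007
```

The left bolt is tight: it stays at 0.116 m under 11 N. Next is the middle one.

Emit:
arm_command(
  rows=[
    [[0,0,0,-1.5,0],[0,0,-3.5,-1.5,0],[0,0,-7.5,-1.5,0],[0,0,-7.5,-1,0],[0,0,-7.5,-0.4,0]],
  ],
)

```text
t: 3.55
tool_pos: [0.5941, -0.0281, 0.1165]
eef_rot: [[-0.999, -0.039, 0.001], [-0.039, 0.999, 0.001], [-0.001, 0.001, -1.0]]
wrist_force: [0.2, 0.3, 0.5]
grip_width: 0.0005
```

Emit:
arm_command(
  rows=[
    [[0,0,0,0.1,0],[0,0,0,0.2,0],[0,0,0,0.2,0]],
  ],
)

```text
t: 3.85
tool_pos: [0.5937, -0.0264, 0.1142]
eef_rot: [[-0.999, -0.043, -0.001], [-0.043, 0.999, 0.0], [0.001, 0.0, -1.0]]
wrist_force: [-0.8, 0.5, 0.7]
grip_width: 0.0003
```

Emit:
arm_command(
  rows=[
    [[0,0,0,0.1,0],[0,0,0,0.2,0],[0,0,0,0.2,0]],
  ],
)

```text
t: 4.15
tool_pos: [0.594, -0.0272, 0.1126]
eef_rot: [[-0.999, -0.042, 0.001], [-0.042, 0.999, 0.0], [-0.001, 0.0, -1.0]]
wrist_force: [0.4, 1.1, 0.7]
grip_width: 0.0007
```

The middle bolt is sinking with almost no force, so I'll press it to its stop.

Emit:
arm_command(
  rows=[
    [[0,0,0,0.1,0],[0,0,0,0.2,0],[0,0,0,0.3,0],[0,0,0,0.3,0]],
  ],
)

```text
t: 4.55
tool_pos: [0.5943, -0.0275, 0.1111]
eef_rot: [[-0.999, -0.041, 0.002], [-0.041, 0.999, 0.0], [-0.002, 0.0, -1.0]]
wrist_force: [-0.5, 0.4, 5.1]
grip_width: 0.0008
```

Emit:
arm_command(
  rows=[
    [[0,0,0,0.1,0],[0,0,0,0.2,0],[0,0,0,0.3,0],[0,0,0,0.3,0]],
  ],
)

```text
t: 4.95
tool_pos: [0.5945, -0.0275, 0.1107]
eef_rot: [[-0.999, -0.041, 0.003], [-0.041, 0.999, -0.0], [-0.003, -0.0, -1.0]]
wrist_force: [-3.9, 0.6, 13.9]
grip_width: 0.0002
```

It stops firmly about 6.5 mm down, at 14 N. Now I'll lift, open partway and check where the bolt is.

Emit:
arm_command(
  rows=[
    [[0,0,0,-2,0],[0.5,0,0,-3.6,0],[0.5,0,0,-3.6,0],[0.5,0,0,-3.6,0],[0.5,0,0,-3.6,0]],
  ],
)

```text
t: 5.45
tool_pos: [0.593, -0.0275, 0.1409]
eef_rot: [[-0.999, -0.041, -0.003], [-0.041, 0.999, 0.0], [0.003, 0.0, -1.0]]
wrist_force: [-0.8, -1.2, -0.4]
grip_width: 0.0291
```

Run:
```python
from h import *
to((.5935,-.0275),.092)
f=cv2.cvtColor(env.grab_frame("wrist"),cv2.COLOR_RGB2BGR);cv2.imwrite("pics/w2.png",f)
m=env.camera_model("wrist")
for z in (.117,.1105,.09,.0835): print(z,np.round(proj(m,np.array([.5935,-.0275,z])),1))
```

```text
t 5.45 pos [ 0.593  -0.0275  0.1409] F [-0.75 -1.22 -0.4 ] w 0.0291 yaw y 92.36 cm [-0.06 -0.    4.89]
0.117 [280.8 234.2]
0.1105 [280.7 230.9]
0.09 [280.7 221.8]
0.0835 [280.7 219.2]
```

View pics/w2.png

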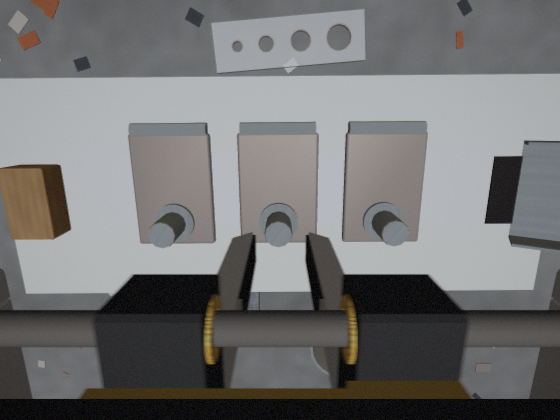

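The wrist view shows the middle bolt top at (278,233), centred between the fingers at about 247 and 315, with the cap level again. Descending to grasp.

Emit:
arm_command(
  rows=[
    [[0.5,0,-0.1,0,0],[0.5,0,-0.1,2,0],[0.5,0,-0.1,4,0],[0.5,0,-0.1,4.7,0],[0.5,0,-0.1,4.8,0]],
  ],
)

```text
t: 6.0
tool_pos: [0.5928, -0.0284, 0.0927]
eef_rot: [[-0.999, -0.041, -0.004], [-0.041, 0.999, 0.001], [0.003, 0.001, -1.0]]
wrist_force: [-0.1, -0.2, 0.5]
grip_width: 0.0468
```

Emit:
arm_command(
  rows=[
    [[0.5,0,0,0,0],[0,0,0,0,0],[0,0,0,0,0],[0,0,0,0,0],[0,0,0,0,0]],
  ],
)

```text
t: 6.5
tool_pos: [0.5941, -0.0286, 0.095]
eef_rot: [[-0.999, -0.041, 0.001], [-0.041, 0.999, -0.0], [-0.001, -0.0, -1.0]]
wrist_force: [0.3, -1.3, -0.1]
grip_width: 0.0182
```

Run:
```python
from h import *
to((.5935,-.0275),.093)
# arc offsets (cm, tool: x=-bin x, z down) for the point gripped 25 above the foot
for a in range(5,46,5):
    t=np.radians(a);print(a,np.round([6.5-(6.5*np.cos(t)-2.8*np.sin(t)),-(6.5*np.sin(t)+2.8*np.cos(t)-2.8)],2))
```

```text
t 6.5 pos [ 0.5941 -0.0286  0.095 ] F [ 0.29 -1.34 -0.07] w 0.0182 yaw y 92.37 cm [0.06 0.12 0.2 ]
5 [ 0.27 -0.56]
10 [ 0.58 -1.09]
15 [ 0.95 -1.59]
20 [ 1.35 -2.05]
25 [ 1.79 -2.48]
30 [ 2.27 -2.87]
35 [ 2.78 -3.22]
40 [ 3.32 -3.52]
45 [ 3.88 -3.78]
```

The bolt is held (opening 18.2 mm). Now I'll follow the arc slowly.

Emit:
arm_command(
  rows=[
    [[0,0.12,0,-0.28,0],[0,0.27,0,-0.56,0],[0,0.42,0,-0.83,0],[0,0.58,0,-1.09,0],[0,0.58,0,-1.09,0]],
  ],
)

```text
t: 7.0
tool_pos: [0.5879, -0.0292, 0.1057]
eef_rot: [[-0.999, -0.041, 0.0], [-0.041, 0.999, -0.001], [-0.0, -0.001, -1.0]]
wrist_force: [2.1, -2.7, -3.8]
grip_width: 0.0172
```

Emit:
arm_command(
  rows=[
    [[0,0.18,0,-0.25,0],[0,0.37,0,-0.5,0],[0,0.57,0,-0.73,0],[0,0.77,0,-0.96,0],[0,0.77,0,-0.96,0]],
  ],
)

```text
t: 7.5
tool_pos: [0.58, -0.0295, 0.1153]
eef_rot: [[-0.999, -0.041, -0.0], [-0.041, 0.999, -0.001], [0.0, -0.001, -1.0]]
wrist_force: [3.4, -4.1, -3.5]
grip_width: 0.0172
```

Run:
```python
from h import *
to((.5935,-.0275),.093)
f=cv2.cvtColor(env.grab_frame("scene"),cv2.COLOR_RGB2BGR)
c=cv2.resize(f[140:290,170:400],None,fx=3.4,fy=3.4,interpolation=cv2.INTER_CUBIC);cv2.imwrite("pics/s1.png",c)
```

```text
t 7.5 pos [ 0.58   -0.0295  0.1153] F [ 3.39 -4.05 -3.53] w 0.0172 yaw y 92.35 cm [-1.35  0.15  2.23]
```

View pics/s1.png

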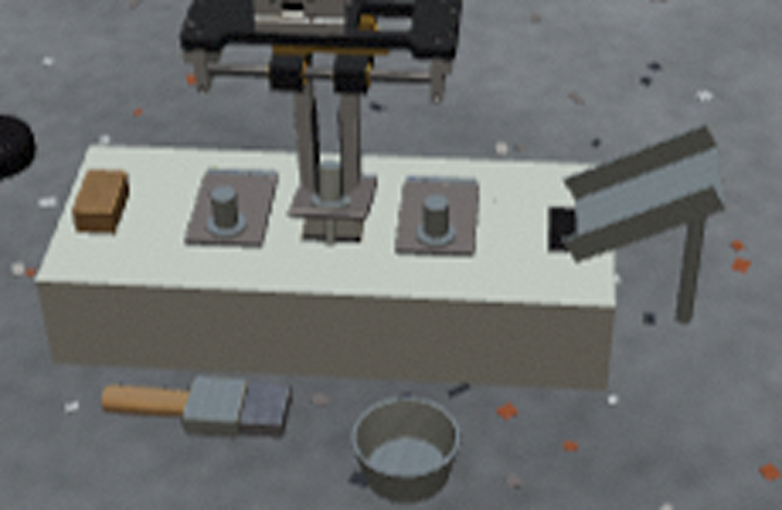

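The middle cap is lifting with its bolt in the fingers. Continuing to 40°.

Emit:
arm_command(
  rows=[
    [[0,0.22,-0.05,-0.22,0],[0,0.44,-0.1,-0.43,0],[0,0.68,-0.1,-0.63,0],[0,0.92,-0.1,-0.82,0],[0,0.92,-0.1,-0.82,0]],
  ],
)

```text
t: 8.05
tool_pos: [0.5709, -0.0301, 0.1235]
eef_rot: [[-0.999, -0.042, -0.0], [-0.042, 0.999, 0.001], [0.0, 0.001, -1.0]]
wrist_force: [3.2, -1.8, -4.0]
grip_width: 0.0173
```

Emit:
arm_command(
  rows=[
    [[0,0.25,0,-0.18,0],[0,0.51,0,-0.35,0],[0,0.78,0,-0.5,0],[0,1.05,0,-0.65,0],[0,1.05,0,-0.65,0]],
  ],
)

```text
t: 8.55
tool_pos: [0.5604, -0.0306, 0.1301]
eef_rot: [[-0.999, -0.041, 0.0], [-0.041, 0.999, 0.001], [-0.0, 0.001, -1.0]]
wrist_force: [3.4, 0.1, -3.4]
grip_width: 0.0168
```

Run:
```python
from h import *
to((.5935,-.0275),.093)
m=env.camera_model("scene")
f=cv2.cvtColor(env.grab_frame("scene"),cv2.COLOR_RGB2BGR)
c=cv2.resize(f[160:250,215:355],None,fx=5.6,fy=5.6,interpolation=cv2.INTER_CUBIC);cv2.imwrite("pics/s2.png",c)
# predicted far-edge midpoint/corners (12..15 beyond the bolt, half width 28) in crop for several angles
ex=np.array([.999,.041,0]);ey=np.array([-.041,.999,0]);ez=np.array([0,0,1.])
foot=np.array([.5935,-.0278,.087])
H=foot-.065*ex-.003*ez
for a in (30,35,40,45,50):
    t=np.radians(a);r=ex*np.cos(t)+ez*np.sin(t);n=-ex*np.sin(t)+ez*np.cos(t)
    P=[H+.077*r+.003*n+s*.028*ey for s in(-1,1)]+[H+.065*r+.033*n]
    print(a,[tuple(np.round((np.array(proj(m,p))-[215,160])*5.6).astype(int)) for p in P])
```

```text
t 8.55 pos [ 0.5604 -0.0306  0.1301] F [ 3.42  0.11 -3.44] w 0.0168 yaw y 92.37 cm [-3.32  0.17  3.71]
30 [(np.int64(224), np.int64(193)), (np.int64(356), np.int64(199)), (np.int64(295), np.int64(122))]
35 [(np.int64(225), np.int64(177)), (np.int64(356), np.int64(183)), (np.int64(296), np.int64(108))]
40 [(np.int64(225), np.int64(161)), (np.int64(357), np.int64(167)), (np.int64(298), np.int64(95))]
45 [(np.int64(226), np.int64(145)), (np.int64(358), np.int64(151)), (np.int64(299), np.int64(83))]
50 [(np.int64(228), np.int64(130)), (np.int64(359), np.int64(135)), (np.int64(301), np.int64(72))]
```

View pics/s2.png

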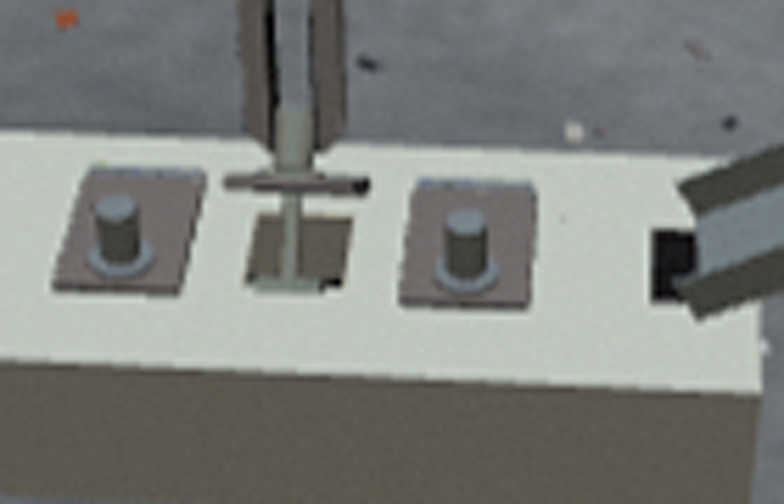

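The cap is seen almost edge-on, with its edge at rows 176–193 (columns 225–368) and the bolt top near (295,108). I'll work out the angle from the camera's elevation.

Run:
```python
from h import *
m=env.camera_model("scene");W=np.array(m["world_to_cam"]);c=-W[:3,:3].T@W[:3,3];print(c)
ex=np.array([.999,.041,0]);p=np.array([.57,-.028,.115]);d=c-p
print("edge-on angle",np.degrees(np.arctan2(d[2],d@ex)))
# reference: shut bolts, predicted vs seen tops (118,208),(468,220) in crop
for q in ((.596,-.102),(.590,.0465)):
    print((np.array(proj(m,np.array([*q,.117])))-[215,160])*5.6)
to((.5935,-.0275),.093)
for n in("top","wrist"):
    f=cv2.cvtColor(env.grab_frame(n),cv2.COLOR_RGB2BGR)
    cv2.imwrite(f"pics/{n}9.png",f)
```

```text
[1.43136177 0.14240905 0.7785805 ]
edge-on angle 37.414022279467964
[118.40708222 201.9757031 ]
[465.47990222 217.75378306]
t 8.6 pos [ 0.5606 -0.0306  0.13  ] F [ 3.88 -1.06 -1.8 ] w 0.017 yaw y 92.37 cm [-3.3   0.17  3.7 ]
```

View pics/wrist9.png

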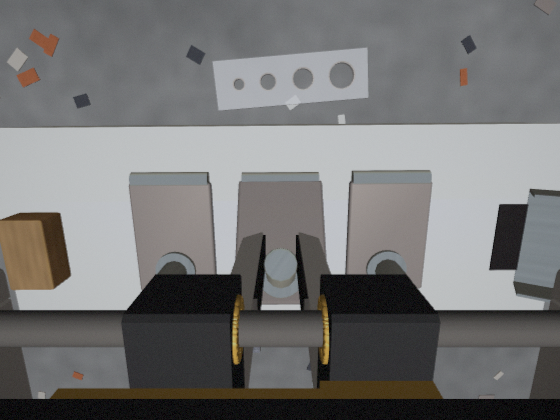

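Edge-on means 37.4°. After correcting for the camera bias seen on the shut bolts, the far edge reads about 36–37°. I'll add roughly 3° more and check that it holds.

Emit:
arm_command(
  rows=[
    [[0,0.17,0,-0.1,0],[0,0.33,0,-0.19,0],[0,0.33,0,-0.19,0],[0,0.33,0,-0.19,0],[0,0.33,0,-0.19,0]],
  ],
)

```text
t: 9.2
tool_pos: [0.5574, -0.0308, 0.1315]
eef_rot: [[-0.999, -0.041, -0.0], [-0.041, 0.999, 0.001], [0.0, 0.001, -1.0]]
wrist_force: [3.0, 0.6, -3.1]
grip_width: 0.0172
```

Emit:
arm_command(
  rows=[
    [[0,0,0,0,0],[0,0,0,0,0],[0,0,0,0,0],[0,0,0,0,0],[0,0,0,0,0]],
  ],
)

```text
t: 9.7
tool_pos: [0.5574, -0.0308, 0.1315]
eef_rot: [[-0.999, -0.041, -0.0], [-0.041, 0.999, 0.0], [0.0, 0.0, -1.0]]
wrist_force: [3.5, 2.2, -3.9]
grip_width: 0.0171
```

Run:
```python
from h import *
to((.5935,-.0275),.093)
f=cv2.cvtColor(env.grab_frame("scene"),cv2.COLOR_RGB2BGR)
c=cv2.resize(f[160:250,215:355],None,fx=5.6,fy=5.6,interpolation=cv2.INTER_CUBIC);cv2.imwrite("pics/s3.png",c)
```

```text
t 9.7 pos [ 0.5574 -0.0308  0.1315] F [ 3.54  2.22 -3.85] w 0.0171 yaw y 92.37 cm [-3.62  0.18  3.85]
```

View pics/s3.png

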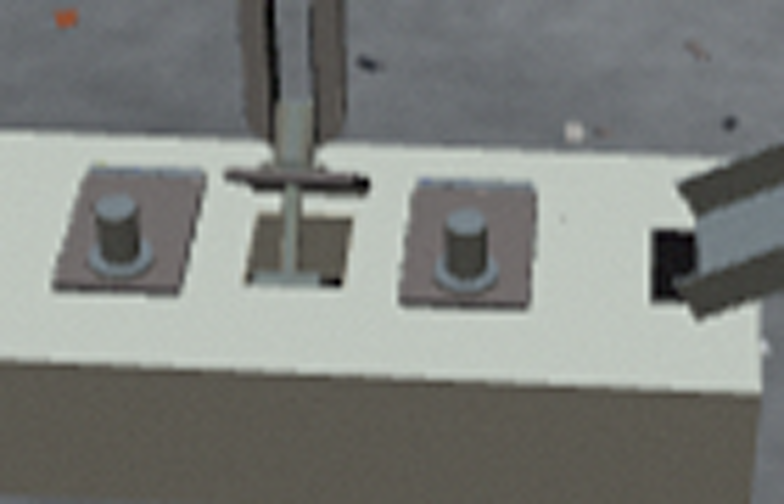

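The cap edge has risen to about row 170 and the bolt is still between the fingers. Vision puts it at roughly 38–39° and the tool's travel at about 42°, so it's around 40°. The hold was steady for the last 0.5 s, so I'm handing in.

```bash
python3 -c "
from h import *
print(env.finish_job())"
```

```text
the job is handed in; nothing more can be done
None
```

The middle cap was the loose one. I handed the job in at about 9.7 s with the gripper still holding its bolt and the cap open about 40°.

- **Taps:** The left bolt held at about 11 N, so that cap is tight. The middle bolt sank about 6.5 mm with almost no force, then stopped firmly, and I pressed it there to 14 N. I did not tap the right bolt, since the loose one had already been found.
- **Opening:** I gripped the middle bolt and swung the cap up along the hinge arc. At the end it was holding steady, with about 17 mm between the fingers and about 5–6 N at the wrist.
- **Angle:** The two checks disagree slightly. The scene camera gives about 38–39°, and the tool's travel gives about 42°.
- **Bystanders:** None were touched on purpose and no contact showed in the forces. I did not measure their positions again at the end.

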